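# Hold the bay flap's hinge leaf in line for its pin

## Task

Offer up the matching flap to the hinge on the machine frame: of the two loose flaps, pick up the one with the single middle knuckle and bring its knuckle in between the two knuckles fixed on the frame, so that the three pin holes line up and I can push the hinge pin through. Finish while still holding it there in the gripper, steady and in line, with its weight in the gripper and not resting or leaning on the frame; do not put it down or let go. Leave the other flap, the pin in its tray, the screwdriver and the spool where they lie.

Things in the scene. Friction and masses are not known exactly. Their poses are not given: they have to be found in the camera images.
- flap: The flap to use, loose (0.25 to 0.42 kg), flat on the table, handle up: aluminium plate 90 (x) x 100 (y) x 5 mm, one steel knuckle amid its +x edge. Origin: centre of the plate's underside, z up, x towards the knuckle. Black bridge handle on top: bar 14 mm thick (x), 64 mm long (y), 24 to 40 mm above the underside, centred at x = 4 mm near the centre of mass; grip across its 14 mm.
- flap_grip (a point): Centre of the flap's handle bar, at (4, 0, 32) mm in the flap's frame; axes as the flap.
- flap_hole (a point): Centre of the flap's knuckle, (62, 0, 11) mm in the flap's frame, same axes: y runs along the pin hole. The knuckle is a tube 22 mm outside, 14 mm bore, 30 mm long; a web 28 mm wide, 8 mm high joins it to the plate, whose edge lies 17 mm from the hole's centre line.
- frame_hole (a point): On the fixed hinge axis, midway between the frame's two steel knuckles, 100 mm above the table; y along the holes, x into the machine, away from the robot, z up. Knuckles: tubes 22 mm outside, 14 mm bore, 30 mm long, centred at y = -33.5 and 33.5 mm; the 37 mm gap between is open above, below and to -x, backed by a face at x = 16 mm. In line, the flap juts level to -x, axes parallel to these.
- frame: Fixed base frame of a small machine, slotted aluminium profile, 300 mm wide (y), 240 mm deep (x 22 to 262 mm), 115 mm high. Origin: on the table right below point frame_hole, same axes. Its place and yaw vary.
- wide_flap: Bystander: the other loose flap, same plate and handle but with two knuckles at the ends of its +x edge instead of one in the middle; it does not fit the frame. Origin and axes as for the flap. The two flaps may lie either way round, left or right.
- pin: Bystander: steel hinge pin 10 mm thick, 113 mm long, lying along its y in a low grey tray (70 x 150 x 18 mm). Origin under its middle.
- driver: Bystander: screwdriver lying on the table. Origin under its middle.
- spool: Bystander: black and grey spool, 120 mm across, 50 mm high. Origin: centre of its underside.
Not all that is in view belongs to the job. Leave any green or yellow look-alike of the flap alone.

How it is judged:
By the outcome, as a careful person would: the job done as asked, in the order asked, and still so for the second after the job is handed in, while the arm keeps its last pose, push and grip.
It also fails if it takes over 38 s, if anything falls off the work surface, if the arm or the gripper's body presses on something with over 40 N, if the wrist force passes 120 N, or if a joint passes its speed limit or range.

## Robot

A 7-joint arm with a two-finger parallel gripper is mounted at the origin on the work surface. World frame = base frame: x ahead of the robot, y to its left, z up, the work surface at z = 0. Lengths are in m, angles in rad, forces in N, time in s.
With the tool pointing down it reaches from about 0.425 to 0.925 m from the base axis. Payload 6.8 kg.
Tool frame: the origin (TCP) lies midway between the tips of the shut fingers; the grasp point (between the pads) lies 19 mm behind it; z points along the fingers, y is the direction in which the jaws open and shut (so a half turn about z gives the same grasp; the last joint's range is limited). The gripper opens to 85 mm and grips with 20 to 120 N. Pads are 22 mm wide; open, the fingers measure 114 mm over their backs; the gripper's body (76 mm by 85 mm) begins 54 mm behind the grasp point. The pads swing forward as they close: fully open they stand 13 mm farther back than shut.
Start: joints at [-1.377, 0.477, 0.022, 1.555, -0.011, 1.109, -0.083], TCP at [0.201, 0.645, 0.231] pointing down, gripper open.
Joint ranges: [-2.96, 2.96], [-0.34, 2.1], [-1.41, 1.46], [0.24, 2.44], [-1.37, 4.51], [0.17, 1.92], [-2.96, 2.96]. Speed limits (rad/s): [2.39, 2.39, 3.14, 3.14, 3.14, 3.14, 3.14].

## Interface

Orientations are given as a rotation vector (axis times angle).
In Python, from bench import r, imaging gives the robot as it stands.
- The arm moves only by the tool jog_arm, never from a script. Its argument "rows" is a list of rows, each an object with "delta_rot": the turn, a rotation vector about the tool's x, y, z in degrees, a list of three; "xyz": the shift along the tool's x, y, z in cm, a list of three; "fingers": the closure, from 0 (fully open) to 1 (shut). A call has exactly 5 rows; each row is the pose to reach, as a shift and turn from the pose measured when the call began, along the tool's axes at that moment; what a row does not reach only later rows make up. A row lasts 1/12 s, in which the tool goes at most 41.7 mm and 7.16 degrees, less where a joint would pass 70% of its speed; a pose out of reach is approached as far as the arm can. A call with a gripper value outside its range is refused whole. The fingers move at their own pace and stop on an object; "grip_force" is the grip in N (left out, the last holds). Time passes only in rows, so rows that repeat a pose let the fingers close, or fill a call up. It gives the time, the measured TCP pose, the force and the opening at its end, in the units of the state.
- r.get_obs(): the state, without advancing time (a new reading comes with each control period).
- imaging.grab_frame(name): name is "scene" or "top" or "wrist"; returns the picture (420x560x3 uint8, blue, green, red); there is no depth.
- imaging.camera_info(name): a dict with "camera_matrix" (3x3 intrinsics, pixels), "xyz" and "attitude" of the camera in the world. Camera axes: x right, y down, z forward; pixel columns grow to the right and rows downward; lengths in m; the calibration is good to about 2 mm. A picture is of the moment at which its call begins: read the wrist's pose just before it. camera_info takes no time and is no camera call; for the wrist camera it gives the pose at the moment of the call.
- r.hand_in(): hands the job in, once; it reports no verdict.
Trained networks look in the newest picture that a camera, given by its name, has taken for a name from the list of things; names that differ only in an ending like _2 or _b are one class to them, and where a whole thing is asked for, a point or a joint stands for the part that bears it (a point fixed in the world has none). Each returns a list of dicts, best first, with "conf" (0 to 1); they miss things now and then, are a little off and sometimes report something else, mostly with a low value. They report only what shows in the picture. A call takes as long as a camera call. They do not tell look-alikes from the thing itself.
- imaging.find_in(camera, query): "position" ([column, row] in pixels, amid what is visible of it).
- imaging.cut_out(camera, query): "region" (420x560 bool, what is visible of it) and "position" ([column, row] in pixels, amid what is visible of it).
- imaging.tip_of(camera, query): "position" ([column, row] in pixels: a listed point, or the origin of a listed thing).
The state is a dict: "clock": time; "joints": joint angles; "qvel": joint speeds; "tau": joint torques, N m; "tcp_pos": TCP position; "orientation": TCP orientation; "contact_force": force on the tool from outside, world axes, zero at the start; "moment": the same for the moment, N m; "grip_width": finger opening in m.
Only numpy, scipy, OpenCV 4.12 (cv2) and the standard library are available. Lean on these libraries where they do the work, as an engineer would, in place of code of your own. Each camera call takes 0.05 s, during which the arm holds its last target.

## Working session

There is one attempt and no reset: what is moved stays moved. The work goes in short steps, Python scripts to look and compute and a tool call to move; the robot and the scene stay as the last step left them, time stands still between calls to the robot, and variables do not carry over. Pictures are saved under pics/ and viewed, and the job is handed in when it is done.

Besides the shell and the picture viewer there is one more tool, called after "Emit:" as name(argument=value, ...) on one line, values as JSON. jog_arm: Moves the arm, as the interface text tells. Its arguments: {"type":"object","properties":{"rows":{"type":"array","items":{"type":"object","properties":{"delta_rot":{"type":"array","items":{"type":"number"}},"xyz":{"type":"array","items":{"type":"number"}},"fingers":{"type":"number"}}}},"grip_force":{"type":"number"}},"required":["rows"]}

```bash
ls; mkdir -p pics
python3 - <<'E'
from bench import r, imaging
import cv2
o=r.get_obs()
for k,v in o.items(): print(k,v)
for n in ["scene","top"]:
    im=imaging.grab_frame(n); cv2.imwrite(f"pics/{n}0.png",im)
    print(n,imaging.camera_info(n))
    for q in ["flap","wide_flap","frame_hole","flap_hole","flap_grip","frame"]:
        print(q,[(d["conf"],d["position"]) for d in imaging.tip_of(n,q)])
print(imaging.camera_info("wrist"), r.get_obs()["clock"])
E
```

```text
pics
clock 0.0
joints [-1.37710569  0.47780999  0.02232012  1.55647755 -0.01148727  1.1093089
 -0.08311482]
qvel [ 0.0020339  -0.00152957  0.00046065 -0.00080148 -0.00142272 -0.00024177
  0.00143938]
tau [-9.55179858e-04 -5.96449149e+01  1.60750654e+00 -2.81188291e+01
  1.24793197e-02  9.43943218e-03  1.23641402e-05]
tcp_pos [0.20045683 0.64390841 0.2303077 ]
orientation [-4.72187456e-01 -3.10576159e+00  2.93816867e-03]
contact_force [ 0.39143895 -0.02057696 -0.02611844]
moment [ 0.02184185  0.04883252 -0.05750052]
grip_width 0.08555206334026769
scene {'camera_matrix': array([[494.81463168,   0.        , 271.18201959],
       [  0.        , 494.81463168, 207.16388537],
       [  0.        ,   0.        ,   1.        ]]), 'xyz': array([ 1.24896966, -0.22641589,  1.27507442]), 'attitude': array([-2.13689729, -1.51655825,  0.48226908])}
flap [(0.97, [101.6, 230.0]), (0.84, [177.4, 236.3]), (0.67, [207.7, 299.4]), (0.61, [167.9, 197.4])]
wide_flap []
frame_hole [(0.74, [290.9, 268.7]), (0.71, [295.5, 249.8]), (0.47, [173.6, 236.7])]
flap_hole [(0.77, [183.5, 305.7]), (0.65, [82.4, 233.5]
[... 482 characters left out ...]
869, -0.12983745])}
flap [(0.91, [431.8, 277.6]), (0.83, [369.2, 232.1]), (0.77, [361.4, 285.6])]
wide_flap []
frame_hole [(0.65, [427.6, 199.2]), (0.57, [272.2, 160.3])]
flap_hole [(0.91, [373.3, 215.1]), (0.82, [375.8, 164.2]), (0.8, [358.9, 303.5]), (0.56, [453.5, 274.0])]
flap_grip [(0.95, [364.2, 286.8]), (0.87, [435.7, 274.7]), (0.86, [369.0, 231.2]), (0.77, [361.1, 172.0])]
frame [(0.69, [273.3, 168.4])]
{'camera_matrix': array([[339.6274286 ,   0.        , 275.56577857],
       [  0.        , 339.6274286 , 211.96627982],
       [  0.        ,   0.        ,   1.        ]]), 'xyz': array([0.13070474, 0.66613579, 0.37499069]), 'attitude': array([2.33265509, 1.71711583, 0.25201836])} 0.7
```

View pics/scene0.png

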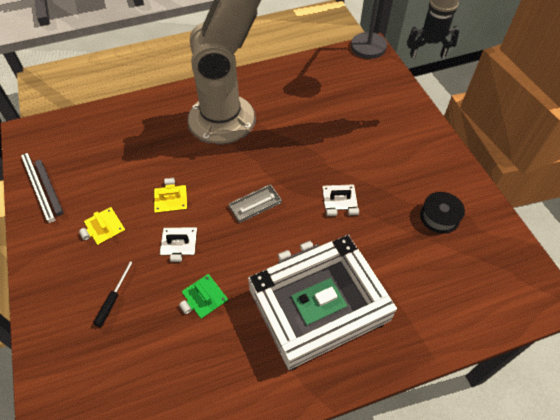

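View pics/top0.png

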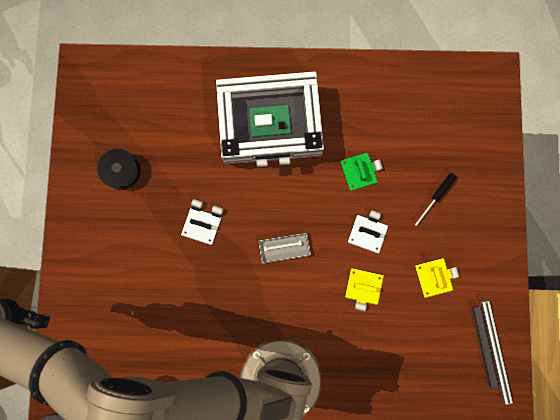

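Run:
```python
import cv2
t=cv2.imread("pics/top0.png")[130:330,320:490]
cv2.imwrite("pics/topc.png",cv2.resize(t,None,fx=3,fy=3,interpolation=cv2.INTER_CUBIC)[:600])
t=cv2.imread("pics/scene0.png")[170:330,70:340]
cv2.imwrite("pics/scenec.png",cv2.resize(t,None,fx=2.9,fy=2.9,interpolation=cv2.INTER_CUBIC))
```

```text
(no output)
```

View pics/topc.png

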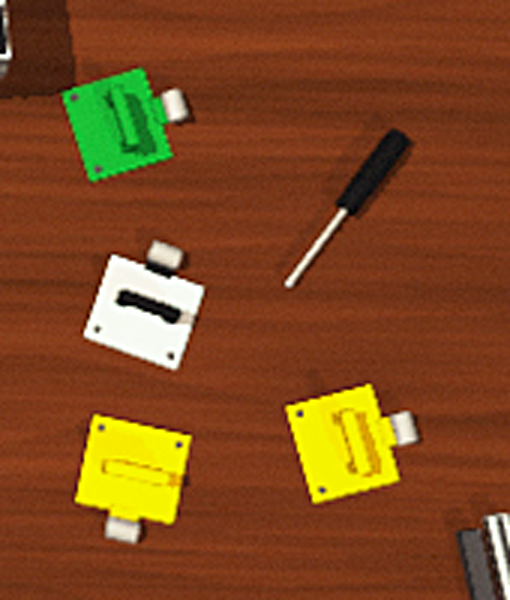

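View pics/scenec.png

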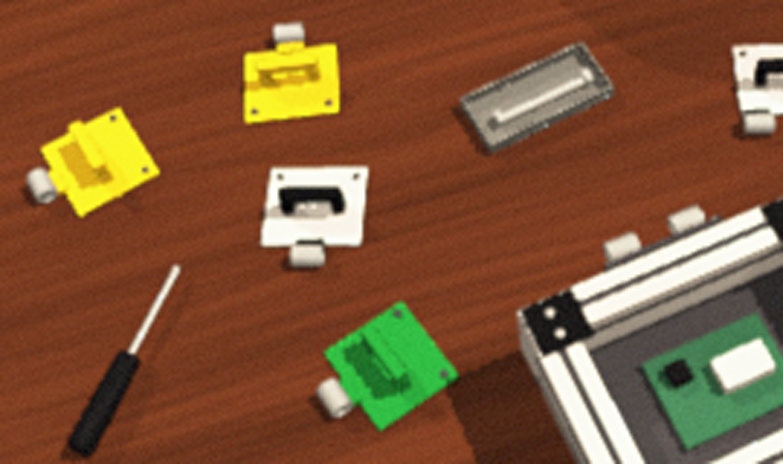

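Candidates in the top view are white single-knuckle (369,232), white two-knuckle (203,223), green (361,171), yellow (364,287) and yellow (435,277). I'm choosing the white one at (369,232): the crop shows one middle knuckle and a black handle. The frame knuckles are at (262,163) and (285,161).

```bash
cat > h.py <<'E'
import numpy as np, cv2
from scipy.spatial.transform import Rotation as R
from scipy.optimize import least_squares
def Rv(v): return R.from_rotvec(v).as_matrix()
def plane(ci,px,z):
    K=ci["camera_matrix"];d=Rv(ci["attitude"])@np.linalg.solve(K,[px[0],px[1],1.]);c=np.array(ci["xyz"])
    return c+d*(z-c[2])/d[2]
def proj(ci,P):
    P=np.atleast_2d(P);q=(P-ci["xyz"])@Rv(ci["attitude"]);q=q@ci["camera_matrix"].T
    return q[:,:2]/q[:,2:]
def pose2(x,y,yaw,P,z=0):
    c,s=np.cos(yaw),np.sin(yaw);P=np.atleast_2d(P)
    return np.c_[x+c*P[:,0]-s*P[:,1],y+s*P[:,0]+c*P[:,1],P[:,2]+z]
def togo(o,tgt,Rt):
    "target tcp in world -> shift cm & rotvec deg in tool axes"
    R0=Rv(o["orientation"]);d=R0.T@(np.array(tgt)-o["tcp_pos"])*100
    return d, np.degrees(R.from_matrix(R0.T@Rt).as_rotvec())
def down(yaw_y):
    "tool down, tool y axis along world angle yaw_y"
    z=np.array([0,0,-1.]);y=np.array([np.cos(yaw_y),np.sin(yaw_y),0]);return np.c_[np.cross(y,z),y,z]
E
python3 - <<'E'
from h import *
from bench import r,imaging
ct=imaging.camera_info("top");cs=imaging.camera_info("scene");cw=imaging.camera_info("wrist")
o=r.get_obs()
R0=Rv(o["orientation"]);print(np.round(R0,2))
print("cam in tool",R0.T@(cw["xyz"]-o["tcp_pos"]),"\n",np.round(R0.T@Rv(cw["attitude"]),3))
g=plane(ct,(369,231.2),.032);h=plane(ct,(375.8,214.8),.022)
print("flap grip",g,"hole",h,"yaw",np.degrees(np.arctan2(*(h-g)[1::-1])))
a=plane(ct,(262,162.5),.105);b=plane(ct,(285,161),.105);print("kn",a,b,(a+b)/2,np.linalg.norm(a-b),np.degrees(np.arctan2(a[1]-b[1],a[0]-b[0]))-90)
a=plane(cs,(285,255),.11);b=plane(cs,(306,246),.11);print("kn",a,b,(a+b)/2)
for c in [(217.5,82),(316,73),(324,157),(221,163)]:print(plane(ct,c,.115))
print(proj(cs,pose2(g[0],g[1],0,[[0,0,.032]])))
E
```

```text
[[-0.95  0.3  -0.  ]
 [ 0.3   0.95 -0.  ]
 [ 0.   -0.   -1.  ]]
cam in tool [ 7.31667569e-02 -1.27796472e-04 -1.43695876e-01] 
 [[ 0.    -0.958 -0.287]
 [ 1.     0.     0.   ]
 [-0.    -0.287  0.958]]
flap grip [ 0.44799625 -0.25926546  0.032     ] hole [ 0.50003926 -0.28162576  0.022     ] yaw -23.250801257649986
kn [0.63654093 0.06754762 0.105     ] [ 6.42540787e-01 -4.51547808e-05  1.05000000e-01] [0.63954086 0.03375123 0.105     ] 0.06785854082503608 5.072553181068145
kn [0.65246524 0.00298101 0.11      ] [0.64540259 0.06588414 0.11      ] [0.64893391 0.03443258 0.11      ]
[0.87699263 0.20700872 0.115     ]
[ 0.91127269 -0.0866491   0.115     ]
[ 0.65458553 -0.11393978  0.115     ]
[0.63003263 0.18686402 0.115     ]
[[176.79928776 236.15292175]]
```

```bash
cat > go.py <<'E'
import sys
from h import *
from bench import r
o=r.get_obs()
x,y,z,a=map(float,sys.argv[1:5])
d,w=togo(o,[x,y,z],down(np.radians(a)))
print("t",round(o["clock"],2),"xyz cm",np.round(d,2),"rot deg",np.round(w,2),"F",np.round(o["contact_force"],1),"grip",round(o["grip_width"],4))
E
python3 go.py .48 .36 .25 40
```

```text
t 0.7 xyz cm [-35.13 -18.86  -1.87] rot deg [-0.   -0.   32.71] F [-0.6  0.6 -0.1] grip 0.0851
```

Emit:
jog_arm(rows=[{"xyz": [-35, -19, -2], "delta_rot": [0, 0, 33], "fingers": 0}, {"xyz": [-35, -19, -2], "delta_rot": [0, 0, 33], "fingers": 0}, {"xyz": [-35, -19, -2], "delta_rot": [0, 0, 33], "fingers": 0}, {"xyz": [-35, -19, -2], "delta_rot": [0, 0, 33], "fingers": 0}, {"xyz": [-35, -19, -2], "delta_rot": [0, 0, 33], "fingers": 0}])

```text
clock: 1.12
tcp_pos: [0.3468, 0.4938, 0.2421]
orientation: [-1.344, -2.84, -0.001]
contact_force: [0.8, 0.8, -0.2]
grip_width: 0.0855
```

```bash
python3 go.py .52 .10 .25 10
```

```text
t 1.12 xyz cm [-41.43 -11.58  -0.81] rot deg [ 2.000e-02 -2.000e-02  2.936e+01] F [ 0.8  0.8 -0.2] grip 0.0855
```

Emit:
jog_arm(rows=[{"xyz": [-41.5, -11.5, -1], "delta_rot": [0, 0, 29], "fingers": 0}, {"xyz": [-41.5, -11.5, -1], "delta_rot": [0, 0, 29], "fingers": 0}, {"xyz": [-41.5, -11.5, -1], "delta_rot": [0, 0, 29], "fingers": 0}, {"xyz": [-41.5, -11.5, -1], "delta_rot": [0, 0, 29], "fingers": 0}, {"xyz": [-41.5, -11.5, -1], "delta_rot": [0, 0, 29], "fingers": 0}])

```text
clock: 1.53
tcp_pos: [0.4307, 0.3031, 0.247]
orientation: [-2.019, -2.406, -0.002]
contact_force: [0.6, 0.9, 0.6]
grip_width: 0.0852
```

```bash
python3 go.py .50 -0.04 .24 -15
```

```text
t 1.53 xyz cm [-35.     0.88   0.66] rot deg [ 0.03 -0.07 24.99] F [0.6 0.9 0.6] grip 0.0852
```

Emit:
jog_arm(rows=[{"xyz": [-35, 1, 0.5], "delta_rot": [0, 0, 25], "fingers": 0}, {"xyz": [-35, 1, 0.5], "delta_rot": [0, 0, 25], "fingers": 0}, {"xyz": [-35, 1, 0.5], "delta_rot": [0, 0, 25], "fingers": 0}, {"xyz": [-35, 1, 0.5], "delta_rot": [0, 0, 25], "fingers": 0}, {"xyz": [-35, 1, 0.5], "delta_rot": [0, 0, 25], "fingers": 0}])

```text
clock: 1.95
tcp_pos: [0.4722, 0.0991, 0.244]
orientation: [-2.495, -1.907, -0.003]
contact_force: [0.8, 1.0, -0.5]
grip_width: 0.0855
```

```bash
python3 - <<'E'
from bench import r,imaging
from h import *
im=imaging.grab_frame("wrist");cv2.imwrite("pics/w1.png",im);ci=imaging.camera_info("wrist");np.save("w1.npy",ci,allow_pickle=True)
for q in ["frame_hole","frame"]:print(q,[(d["conf"],d["position"],plane(ci,d["position"],.1).round(4)) for d in imaging.tip_of("wrist",q)])
E
python3 go.py .448 -0.262 .16 -21
```

```text
frame_hole [(0.83, [480.1, 217.6], array([0.6442, 0.0225, 0.1   ]))]
frame []
t 2.1 xyz cm [-35.32   7.16   8.36] rot deg [ 0.05 -0.1   5.58] F [ 0.9  0.5 -0.4] grip 0.0852
```

View pics/w1.png

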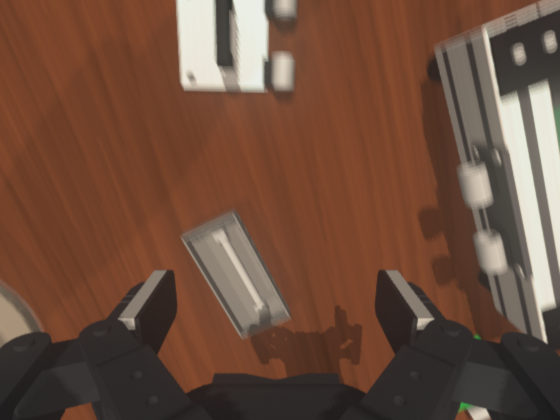

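The picture is motion-blurred, but both frame knuckles show at (476,184) and (490,252). On to the flap.

Emit:
jog_arm(rows=[{"xyz": [-35.3, 7.2, 8], "delta_rot": [0, 0, 5.6], "fingers": 0.3}, {"xyz": [-35.3, 7.2, 8], "delta_rot": [0, 0, 5.6], "fingers": 0.3}, {"xyz": [-35.3, 7.2, 8], "delta_rot": [0, 0, 5.6], "fingers": 0.3}, {"xyz": [-35.3, 7.2, 8], "delta_rot": [0, 0, 5.6], "fingers": 0.3}, {"xyz": [-35.3, 7.2, 8], "delta_rot": [0, 0, 5.6], "fingers": 0.3}])

```text
clock: 2.52
tcp_pos: [0.4591, -0.1021, 0.1988]
orientation: [-2.586, -1.783, -0.005]
contact_force: [1.2, -0.7, -0.1]
grip_width: 0.0599
```

```bash
python3 go.py .448 -0.262 .16 -21
```

```text
t 2.52 xyz cm [-15.35   4.64   3.84] rot deg [ 0.08 -0.17  0.17] F [ 1.2 -0.7 -0.1] grip 0.0599
```

Emit:
jog_arm(rows=[{"xyz": [-15.3, 4.6, 4], "delta_rot": [0, 0, 0], "fingers": 0.4}, {"xyz": [-15.3, 4.6, 4], "delta_rot": [0, 0, 0], "fingers": 0.4}, {"xyz": [-15.3, 4.6, 4], "delta_rot": [0, 0, 0], "fingers": 0.4}, {"xyz": [-15.3, 4.6, 4], "delta_rot": [0, 0, 0], "fingers": 0.4}, {"xyz": [-15.3, 4.6, 4], "delta_rot": [0, 0, 0], "fingers": 0.4}])

```text
clock: 2.93
tcp_pos: [0.4457, -0.2686, 0.1576]
orientation: [2.592, 1.771, -0.0]
contact_force: [0.2, 0.7, 1.0]
grip_width: 0.0511
```

Emit:
jog_arm(rows=[{"xyz": [0, 0, 0], "delta_rot": [0, 0, 0], "fingers": 0.4}, {"xyz": [0, 0, 0], "delta_rot": [0, 0, 0], "fingers": 0.4}, {"xyz": [0, 0, 0], "delta_rot": [0, 0, 0], "fingers": 0.4}, {"xyz": [0, 0, 0], "delta_rot": [0, 0, 0], "fingers": 0.4}, {"xyz": [0, 0, 0], "delta_rot": [0, 0, 0], "fingers": 0.4}])

```text
clock: 3.35
tcp_pos: [0.4465, -0.2669, 0.1578]
orientation: [2.59, 1.775, 0.001]
contact_force: [-0.6, -0.3, 0.1]
grip_width: 0.0512
```

Run:
```python
from bench import r,imaging
from h import *
o=r.get_obs();im=imaging.grab_frame("wrist");cv2.imwrite("pics/w2.png",im);ci=imaging.camera_info("wrist");np.save("w2.npy",ci,allow_pickle=True)
print(o["tcp_pos"],o["qvel"].round(3),o["grip_width"])
for q,z in [("flap_grip",.032),("flap_hole",.011),("flap",0)]:print(q,[(d["conf"],d["position"],plane(ci,d["position"],z).round(4)) for d in imaging.tip_of("wrist",q)])
```

```text
[ 0.44654684 -0.26689622  0.15778487] [ 0.004 -0.     0.006 -0.     0.001  0.     0.002] 0.05121848886598732
flap_grip [(0.87, [86.8, 252.4], array([ 0.2798, -0.2498,  0.032 ])), (0.85, [274.6, 193.0], array([ 0.4489, -0.2592,  0.032 ])), (0.56, [509.1, 70.4], array([ 0.6437, -0.2352,  0.032 ]))]
flap_hole [(0.92, [36.3, 251.9], array([ 0.2216, -0.2364,  0.011 ])), (0.88, [339.6, 185.1], array([ 0.5025, -0.2779,  0.011 ]))]
flap [(0.98, [269.3, 183.8], array([ 0.4447, -0.2567,  0.    ])), (0.87, [478.7, 68.2], array([ 0.6409, -0.2288,  0.    ])), (0.59, [106.5, 234.0], array([ 0.2838, -0.2461,  0.    ])), (0.55, [276.4, 194.3], array([ 0.4472, -0.2681,  0.    ]))]
```

View pics/w2.png

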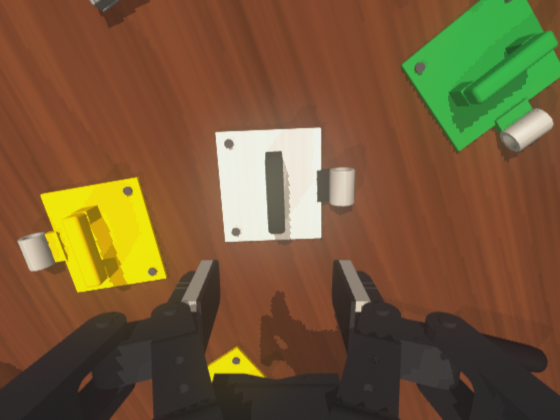

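Only the white flap at (272,185) has a black handle and a single middle knuckle (342,187). I'll fit its pose from the plate contour.

```bash
cat > fitflap.py <<'E'
import sys
from h import *
n=sys.argv[1];im=cv2.imread(f"pics/{n}.png");ci=np.load(f"{n}.npy",allow_pickle=True).item()
hsv=cv2.cvtColor(im,cv2.COLOR_BGR2HSV);m=((hsv[...,1]<60)&(hsv[...,2]>150)).astype(np.uint8)
m=cv2.morphologyEx(m,cv2.MORPH_CLOSE,np.ones((15,15)))
nl,l,st,c=cv2.connectedComponentsWithStats(m);
i=1+np.argmax(st[1:,4]);print(st[i])
cn=cv2.findContours((l==i).astype(np.uint8),0,1)[0][0][:,0].astype(float)
W=np.array([plane(ci,p,.005) for p in cn])
# signed dist to rectangle 90x100
def f(v):
    c,s=np.cos(v[2]),np.sin(v[2]);d=W[:,:2]-v[:2];q=abs(np.c_[c*d[:,0]+s*d[:,1],-s*d[:,0]+c*d[:,1]])-[.045,.05]
    return np.max(q,axis=1)*1000
s=least_squares(f,[.4447,-.2567,-.36],loss="soft_l1",f_scale=1.)
print("flap x,y,yaw",s.x[:2].round(4),np.degrees(s.x[2]).round(2),"rms mm",np.sqrt(np.mean(s.fun**2)))
v=s.x;P=pose2(*v,[[.004,0,.032],[.062,0,.011],[.004,.032,.04],[.004,-.032,.04]]);print(P.round(4));print(proj(ci,P).round(1))
E
python3 fitflap.py w2
```

```text
[  215   127   140   115 11076]
flap x,y,yaw [ 0.4459 -0.2592] -18.68 rms mm 9.30932546372123
[[ 0.4497 -0.2605  0.032 ]
 [ 0.5046 -0.2791  0.011 ]
 [ 0.4599 -0.2302  0.04  ]
 [ 0.4394 -0.2908  0.04  ]]
[[276.1 194.1]
 [342.4 185.5]
 [274.3 155.9]
 [277.8 234.3]]
```

```bash
python3 go.py .4493 -0.2600 .012 -18.7
```

```text
t 3.55 xyz cm [ 8.700e-01 -1.000e-02  1.457e+01] rot deg [ 0.13  0.07 -2.56] F [-0.2  1.3  0.1] grip 0.0514
```

Emit:
jog_arm(rows=[{"xyz": [0.9, 0, 2], "delta_rot": [0, 0, -2.6], "fingers": 0.4}, {"xyz": [0.9, 0, 6], "delta_rot": [0, 0, -2.6], "fingers": 0.4}, {"xyz": [0.9, 0, 9], "delta_rot": [0, 0, -2.6], "fingers": 0.4}, {"xyz": [0.9, 0, 11], "delta_rot": [0, 0, -2.6], "fingers": 0.4}, {"xyz": [0.9, 0, 11.5], "delta_rot": [0, 0, -2.6], "fingers": 0.4}])

```text
clock: 3.97
tcp_pos: [0.4476, -0.2584, 0.0398]
orientation: [-2.55, -1.832, 0.004]
contact_force: [-0.5, 0.1, 0.4]
grip_width: 0.0511
```

```bash
python3 go.py .4493 -0.2600 .012 -18.7
```

```text
t 3.97 xyz cm [-0.09  0.22  2.78] rot deg [-0.17  0.06  0.08] F [-0.5  0.1  0.4] grip 0.0511
```

Emit:
jog_arm(rows=[{"xyz": [-0.1, 0.2, 1.5], "delta_rot": [0, 0, 0], "fingers": 0.4}, {"xyz": [-0.1, 0.2, 2.6], "delta_rot": [0, 0, 0], "fingers": 0.4}, {"xyz": [-0.1, 0.2, 2.7], "delta_rot": [0, 0, 0], "fingers": 0.4}, {"xyz": [-0.1, 0.2, 2.7], "delta_rot": [0, 0, 0], "fingers": 0.4}, {"xyz": [-0.1, 0.2, 2.7], "delta_rot": [0, 0, 0], "fingers": 0.4}])

```text
clock: 4.38
tcp_pos: [0.4496, -0.2604, 0.0137]
orientation: [-2.551, -1.832, 0.003]
contact_force: [-0.5, 0.1, 0.2]
grip_width: 0.0516
```

```bash
python3 go.py .4493 -0.2600 .012 -18.7;python3 - <<'E'
from bench import r,imaging
from h import *
im=imaging.grab_frame("wrist");cv2.imwrite("pics/w3.png",im)
E
```

```text
t 4.38 xyz cm [ 0.02 -0.04  0.17] rot deg [-0.1   0.06  0.07] F [-0.5  0.1  0.2] grip 0.0516
```

View pics/w3.png

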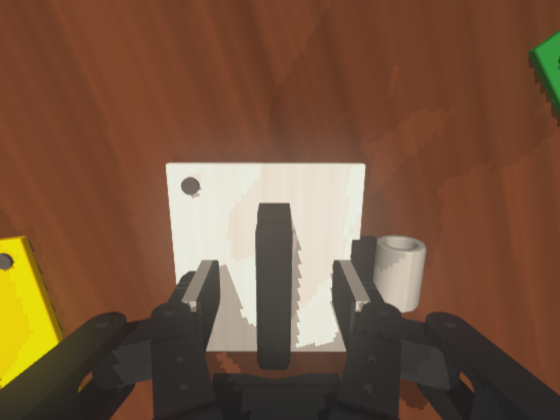

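The handle bar (275,290) sits centred between the pads and square to them. Closing.

Emit:
jog_arm(grip_force=80, rows=[{"xyz": [0, 0, 0.1], "delta_rot": [0, 0, 0], "fingers": 1}, {"xyz": [0, 0, 0.1], "delta_rot": [0, 0, 0], "fingers": 1}, {"xyz": [0, 0, 0.1], "delta_rot": [0, 0, 0], "fingers": 1}, {"xyz": [0, 0, 0.1], "delta_rot": [0, 0, 0], "fingers": 1}, {"xyz": [0, 0, 0.1], "delta_rot": [0, 0, 0], "fingers": 1}])

```text
clock: 4.85
tcp_pos: [0.45, -0.2604, 0.0135]
orientation: [-2.552, -1.832, 0.002]
contact_force: [-0.7, 1.1, 5.2]
grip_width: 0.0128
```

Emit:
jog_arm(rows=[{"xyz": [0, 0, 0], "delta_rot": [0, 0, 0], "fingers": 1}, {"xyz": [0, 0, 0], "delta_rot": [0, 0, 0], "fingers": 1}, {"xyz": [0, 0, -1], "delta_rot": [0, 0, 0], "fingers": 1}, {"xyz": [0, 0, -3], "delta_rot": [0, 0, 0], "fingers": 1}, {"xyz": [0, 0, -5], "delta_rot": [0, 0, 0], "fingers": 1}])

```text
clock: 5.27
tcp_pos: [0.4491, -0.2601, 0.0639]
orientation: [-2.55, -1.831, 0.004]
contact_force: [-0.2, 0.5, -2.8]
grip_width: 0.0126
```

```bash
python3 go.py .4493 -0.2600 .20 -12;python3 - <<'E'
from bench import r,imaging
print(r.get_obs()["orientation"])
E
```

```text
t 5.27 xyz cm [  0.    -0.02 -13.61] rot deg [-0.19  0.03 -6.65] F [-0.2  0.5 -2.8] grip 0.0126
[-2.55029685 -1.83080261  0.00388648]
```

```bash
python3 go.py .488 .02 .15 5
```

```text
t 5.27 xyz cm [27.77 -5.29 -8.62] rot deg [ -0.19   0.   -23.65] F [-0.2  0.5 -2.8] grip 0.0126
```

Emit:
jog_arm(rows=[{"xyz": [1, 0, -3], "delta_rot": [-0.2, 0, -3], "fingers": 1}, {"xyz": [4, -1, -6], "delta_rot": [-0.2, 0, -8], "fingers": 1}, {"xyz": [7.5, -1.5, -8.6], "delta_rot": [-0.2, 0, -13], "fingers": 1}, {"xyz": [11, -2, -8.6], "delta_rot": [-0.2, 0, -18], "fingers": 1}, {"xyz": [14.5, -2.7, -8.6], "delta_rot": [-0.2, 0, -23.6], "fingers": 1}])

```text
clock: 5.68
tcp_pos: [0.4715, -0.1127, 0.1523]
orientation: [2.117, 2.316, 0.005]
contact_force: [1.3, -0.2, -3.1]
grip_width: 0.0127
```

```bash
python3 go.py .488 .02 .15 5
```

```text
t 5.68 xyz cm [13.07  2.83  0.24] rot deg [0.27 0.01 0.14] F [ 1.3 -0.2 -3.1] grip 0.0127
```

Emit:
jog_arm(rows=[{"xyz": [3.5, 0.7, 0.2], "delta_rot": [0.2, 0, 0], "fingers": 1}, {"xyz": [7, 1.4, 0.2], "delta_rot": [0.2, 0, 0], "fingers": 1}, {"xyz": [10, 2.2, 0.2], "delta_rot": [0.2, 0, 0], "fingers": 1}, {"xyz": [12.4, 2.7, 0.2], "delta_rot": [0.2, 0, 0], "fingers": 1}, {"xyz": [13, 2.8, 0.2], "delta_rot": [0.2, 0, 0], "fingers": 1}])

```text
clock: 6.1
tcp_pos: [0.488, 0.0242, 0.1506]
orientation: [-2.112, -2.325, -0.003]
contact_force: [-0.0, 0.3, -2.3]
grip_width: 0.0127
```

Emit:
jog_arm(rows=[{"xyz": [0, 0, 0], "delta_rot": [0, 0, 0], "fingers": 1}, {"xyz": [0, 0, 0], "delta_rot": [0, 0, 0], "fingers": 1}, {"xyz": [0, 0, 0], "delta_rot": [0, 0, 0], "fingers": 1}, {"xyz": [0, 0, 0], "delta_rot": [0, 0, 0], "fingers": 1}, {"xyz": [0, 0, 0], "delta_rot": [0, 0, 0], "fingers": 1}])

```text
clock: 6.52
tcp_pos: [0.4878, 0.0227, 0.1507]
orientation: [2.115, 2.323, 0.003]
contact_force: [-0.1, -0.0, -2.7]
grip_width: 0.0123
```

```bash
cat > snap.py <<'E'
import sys
from bench import r,imaging
from h import *
t=sys.argv[1]
o=r.get_obs();print(o["clock"],o["tcp_pos"].round(4),o["orientation"].round(4),abs(o["qvel"]).max().round(3),o["contact_force"].round(1))
Rt=Rv(o["orientation"]);print("tool z",Rt[:,2].round(4),"y yaw",np.degrees(np.arctan2(Rt[1,1],Rt[0,1])).round(2))
np.save(f"o{t}.npy",o,allow_pickle=True)
for n in sys.argv[2:]:
    im=imaging.grab_frame(n);cv2.imwrite(f"pics/{n}{t}.png",im);ci=imaging.camera_info(n);np.save(f"{n}{t}.npy",ci,allow_pickle=True)
    for q,z in [("frame_hole",.1),("flap_hole",o["tcp_pos"][2]-.0025)]:print(n,q,[(d["conf"],d["position"],plane(ci,d["position"],z).round(4)) for d in imaging.tip_of(n,q)])
E
python3 snap.py 4 wrist top scene
```

```text
6.5167 [0.4878 0.0227 0.1507] [2.1154 2.3226 0.0025] 0.006 [-0.1 -0.  -2.7]
tool z [ 0.0011  0.0012 -1.    ] y yaw 5.35
wrist frame_hole [(0.76, [533.7, 237.1], array([0.6451, 0.0365, 0.1   ]))]
wrist flap_hole [(0.79, [397.1, 269.3], array([0.5449, 0.0292, 0.1482]))]
top frame_hole [(0.65, [274.7, 159.1], array([0.6488, 0.0306, 0.1   ]))]
top flap_hole [(0.73, [362.0, 307.3], array([ 0.2253, -0.2216,  0.1482])), (0.66, [379.2, 164.6], array([ 0.6275, -0.2692,  0.1482])), (0.58, [455.1, 275.0], array([ 0.3196, -0.4789,  0.1482]))]
scene frame_hole [(0.71, [294.6, 249.9], array([0.6413, 0.0349, 0.1   ]))]
scene flap_hole [(0.94, [168.4, 182.8], array([ 0.3406, -0.239 ,  0.1482])), (0.89, [281.1, 216.0], array([0.5552, 0.0266, 0.1482])), (0.81, [185.5, 305.8], array([ 0.7233, -0.2805,  0.1482])), (0.74, [83.6, 236.4], array([ 0.4406, -0.4911,  0.1482]))]
```

View pics/wrist4.png

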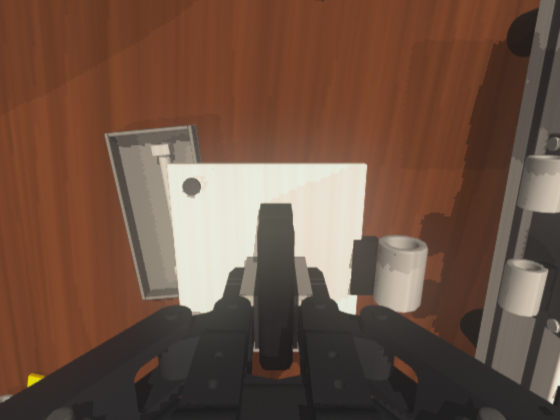

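Run:
```python
import cv2,numpy as np
a=cv2.imread("pics/top4.png")[140:260,230:350];b=cv2.imread("pics/scene4.png")[180:300,220:340]
cv2.imwrite("pics/c4.png",cv2.resize(np.hstack([a,b]),None,fx=3.3,fy=3.3,interpolation=cv2.INTER_CUBIC))
```

```text
(no output)
```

View pics/c4.png

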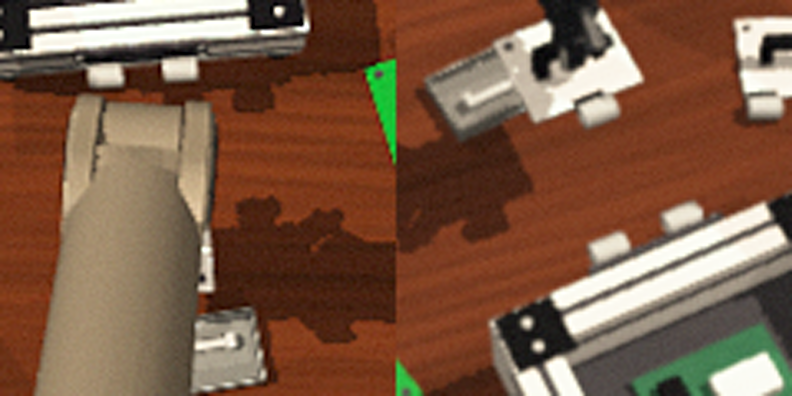

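The flap is held level, with its knuckle at (399,272) in the wrist view and the frame knuckles at (543,182) and (521,287). I'll move closer, staying above, for a better fit.

Emit:
jog_arm(rows=[{"xyz": [0, 1, 0], "delta_rot": [0, 0, 0], "fingers": 1}, {"xyz": [0, 3, 0], "delta_rot": [0, 0, 0], "fingers": 1}, {"xyz": [0, 4, 0], "delta_rot": [0, 0, 0], "fingers": 1}, {"xyz": [0, 4.5, 0], "delta_rot": [0, 0, 0], "fingers": 1}, {"xyz": [0, 4.5, 0], "delta_rot": [0, 0, 0], "fingers": 1}])

```text
clock: 7.38
tcp_pos: [0.534, 0.0286, 0.1506]
orientation: [2.112, 2.325, 0.003]
contact_force: [0.7, 0.5, -3.3]
grip_width: 0.0126
```

Emit:
jog_arm(rows=[{"xyz": [0, 0, 0], "delta_rot": [0, 0, 0], "fingers": 1}, {"xyz": [0, 0, 0], "delta_rot": [0, 0, 0], "fingers": 1}, {"xyz": [0, 0, 0], "delta_rot": [0, 0, 0], "fingers": 1}, {"xyz": [0, 0, 0], "delta_rot": [0, 0, 0], "fingers": 1}, {"xyz": [0, 0, 0], "delta_rot": [0, 0, 0], "fingers": 1}])

```text
clock: 7.8
tcp_pos: [0.5337, 0.0286, 0.1506]
orientation: [2.112, 2.325, 0.003]
contact_force: [0.7, 0.3, -2.7]
grip_width: 0.0125
```

```bash
python3 snap.py 5 wrist scene
cat > ov.py <<'E'
import sys
from h import *
def tube(x,y,z,yaw,y0,n=90):
    "silhouette pts: end circles"
    a=np.linspace(0,2*np.pi,n,endpoint=False);out=[]
    for rad in (.011,.007):
        for e in (-.015,.015):
            out.append(pose2(x,y,yaw,np.c_[rad*np.cos(a),0*a+y0+e,rad*np.sin(a)],z))
    return out
def draw(im,ci,x,y,z,yaw,ys,col,crop,f):
    for y0 in ys:
        T=tube(x,y,z,yaw,y0);q=[(proj(ci,t)-[crop[0]-.5,crop[1]-.5])*f for t in T]
        for p in q: cv2.polylines(im,[np.int32(p*16)],True,col,1,cv2.LINE_AA,4)
        h=cv2.convexHull(np.float32(np.vstack(q[:2])));cv2.polylines(im,[np.int32(h*16)],True,col,1,cv2.LINE_AA,4)
E
python3 - <<'E'
from ov import *
o=np.load("o5.npy",allow_pickle=True).item()
ci=np.load("wrist5.npy",allow_pickle=True).item();im=cv2.imread("pics/wrist5.png")
crop=(340,130,560,340);f=2.8
c=cv2.resize(im[crop[1]:crop[3],crop[0]:crop[2]],None,fx=f,fy=f,interpolation=cv2.INTER_CUBIC)
cv2.imwrite("pics/c5raw.png",c)
draw(c,ci,.645,.0355,.1,np.radians(5),(-.0335,.0335),(0,0,255),crop,f)
t=o["tcp_pos"];Rt=Rv(o["orientation"]);h=t+Rt@[0,.058,.0025];print(h)
draw(c,ci,h[0],h[1],h[2],np.arctan2(Rt[1,1],Rt[0,1]),(0,),(255,0,0),crop,f)
cv2.imwrite("pics/c5.png",c)
E
```

```text
7.8 [0.5337 0.0286 0.1506] [2.1121 2.325  0.003 ] 0.004 [ 0.7  0.3 -2.7]
tool z [ 0.0016  0.0011 -1.    ] y yaw 5.49
wrist frame_hole [(0.72, [458.3, 242.1], array([0.6459, 0.0348, 0.1   ]))]
wrist flap_hole [(0.64, [400.6, 272.7], array([0.5928, 0.0333, 0.1481])), (0.19, [458.3, 237.9], array([0.6158, 0.0533, 0.1481]))]
scene frame_hole [(0.9, [295.9, 249.6], array([0.6416, 0.0385, 0.1   ]))]
scene flap_hole [(0.83, [186.5, 307.3], array([ 0.7279, -0.2791,  0.1481])), (0.8, [82.0, 232.0], array([ 0.4251, -0.4935,  0.1481])), (0.59, [170.5, 179.2], array([ 0.3298, -0.2305,  0.1481]))]
[0.59139143 0.0341267  0.14824563]
```

View pics/c5.png

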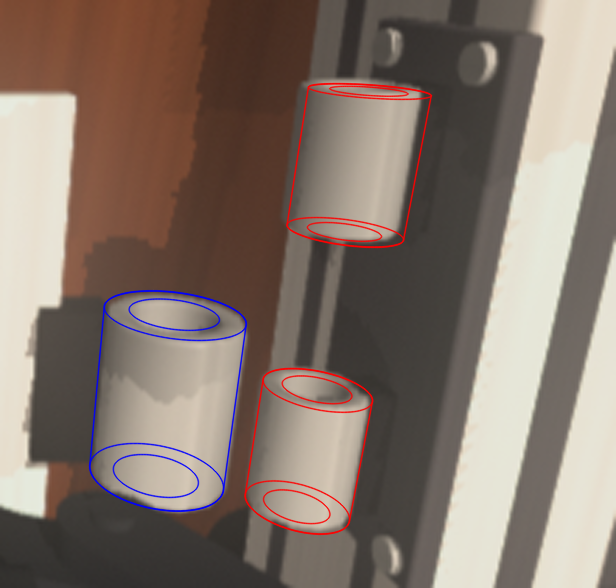

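View pics/c5raw.png

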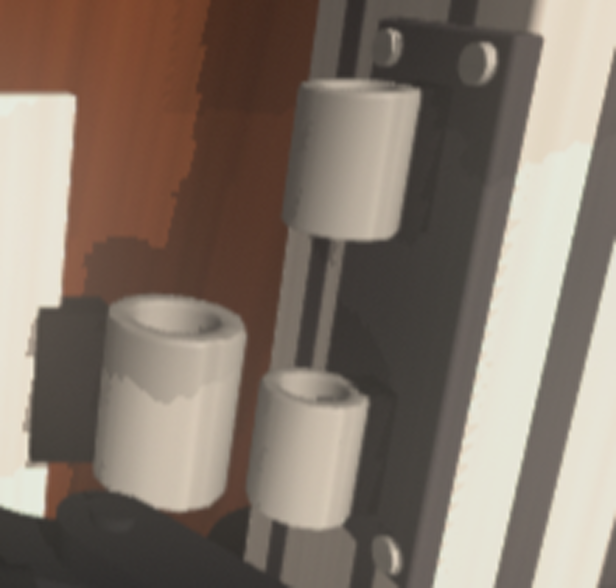

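```bash
cat > fit.py <<'E'
from ov import *
from scipy.optimize import minimize
def load(t):
    im=cv2.imread(f"pics/wrist{t}.png");g=cv2.cvtColor(im,cv2.COLOR_BGR2GRAY).astype(np.float32)
    return dict(ci=np.load(f"wrist{t}.npy",allow_pickle=True).item(),o=np.load(f"o{t}.npy",allow_pickle=True).item(),g=g)
def hull(ci,x,y,z,yaw,y0,n=200):
    T=tube(x,y,z,yaw,y0);h=cv2.convexHull(np.float32(np.vstack([proj(ci,t) for t in T[:2]])))[:,0]
    h=np.vstack([h,h[:1]]);s=np.r_[0,np.cumsum(np.linalg.norm(np.diff(h,axis=0),axis=1))]
    u=np.linspace(0,s[-1],n,endpoint=False);p=np.c_[np.interp(u,s,h[:,0]),np.interp(u,s,h[:,1])]
    d=np.roll(p,-1,0)-np.roll(p,1,0);nn=np.c_[d[:,1],-d[:,0]];nn/=np.linalg.norm(nn,axis=1)[:,None]+1e-9
    if np.mean(np.sum(nn*(p-p.mean(0)),1))<0: nn=-nn
    return p,nn
def score(v,p,nn,w):
    g=v["g"];s=lambda q:cv2.remap(g,np.float32(q[:,0])[:,None],np.float32(q[:,1])[:,None],1)[:,0]
    d=s(p-nn*w)-s(p+nn*w)   # inside bright
    ok=(p[:,0]>3)&(p[:,0]<556)&(p[:,1]>3)&(p[:,1]<416)
    return np.clip(d,-10,50)[ok].mean()
def fitframe(V,x0,fixz=True):
    for w in (4,2,1.2):
        def f(a):
            return -sum(score(v,*hull(v["ci"],a[0]/1e3,a[1]/1e3,(100+(0 if fixz else a[3]))/1e3,a[2]/57.2958,y0),w) for v in V for y0 in (-.0335,.0335))
        s=minimize(f,x0,method="Nelder-Mead",options=dict(initial_simplex=np.vstack([x0]+[np.array(x0)+2*np.eye(len(x0))[i] for i in range(len(x0))]),xatol=.02,fatol=.01));x0=s.x
    return s.x,-s.fun
def fitflap(V,x0):
    "hole in tool frame mm (x,y,z), yaw rel tool y deg"
    for w in (4,2,1.2):
        def f(a):
            t=0
            for v in V:
                Rt=Rv(v["o"]["orientation"]);h=v["o"]["tcp_pos"]+Rt@(np.array(a[:3])/1e3)
                t-=score(v,*hull(v["ci"],*h,np.arctan2(Rt[1,1],Rt[0,1])+a[3]/57.2958,0),w)
            return t
        s=minimize(f,x0,method="Nelder-Mead",options=dict(initial_simplex=np.vstack([x0]+[np.array(x0)+1.5*np.eye(4)[i] for i in range(4)]),xatol=.02,fatol=.01));x0=s.x
    return s.x,-s.fun
if __name__=="__main__":
    import sys
    V=[load(t) for t in sys.argv[1:]]
    for S in [V]+([[v] for v in V] if len(V)>1 else []):
        print("frame",fitframe(S,[645,35.5,6]),"freez",fitframe(S,[645,35.5,6,0],False))
        print("flap in tool",fitflap(S,[0,58,2.5,0]))
E
python3 fit.py 5 4
```

```text
frame (array([644.57641692,  36.32956065,   6.08721003]), np.float64(134.1599884033203)) freez (array([644.01409498,  36.56297757,   6.08295698,   0.71984205]), np.float64(135.1748046875))
flap in tool (array([-2.29387831, 60.16815857,  6.70277003, -0.11497744]), np.float64(87.16746520996094))
frame (array([644.14129233,  36.13330802,   6.13389718]), np.float64(71.25950622558594)) freez (array([6.43841142e+02, 3.63296953e+01, 6.13664826e+00, 4.69851490e-01]), np.float64(71.30467224121094))
flap in tool (array([-2.35713522, 60.13266289,  6.50781024, -0.14242164]), np.float64(44.5866584777832))
frame (array([644.68506839,  36.44035707,   6.09152745]), np.float64(66.76814270019531)) freez (array([ 6.44738271e+02,  3.63972597e+01,  6.10749977e+00, -4.36453000e-02]), np.float64(66.75304412841797))
flap in tool (array([-2.29966862e+00,  6.01923763e+01,  6.73746957e+00,  1.03525470e-02]), np.float64(42.6986083984375))
```

Run:
```python
from fit import *
import fit
# synth w3 camera from cam-in-tool
o4=np.load("o4.npy",allow_pickle=True).item();c4=np.load("wrist4.npy",allow_pickle=True).item()
R4=Rv(o4["orientation"]);tc=R4.T@(c4["xyz"]-o4["tcp_pos"]);Rc=R4.T@Rv(c4["attitude"])
R3=Rv([-2.551,-1.832,.003]);t3=np.array([.4496,-.2604,.0137])
np.save("o3.npy",dict(orientation=np.array([-2.551,-1.832,.003]),tcp_pos=t3),allow_pickle=True)
np.save("wrist3.npy",dict(camera_matrix=c4["camera_matrix"],xyz=t3+R3@tc,attitude=R.from_matrix(R3@Rc).as_rotvec()),allow_pickle=True)
cv2.imwrite("pics/wrist3.png",cv2.imread("pics/w3.png"))
for t in "345":
    v=load(t);print(t,fitflap([v],[0,58,2.5,0]))
    # plate edges subpixel: threshold crossing
    g=v["g"]
    def cross(line,thr=150):
        i=np.where((line[:-1]-thr)*(line[1:]-thr)<0)[0];return i+(thr-line[i])/(line[i+1]-line[i])
    for row in (172,200,220): 
        c=cross(g[row,150:380])+150;print(" row",row,c.round(1)[[0,-1]])
    for col in (220,320,350):
        c=cross(g[140:200,col])+140;print(" col",col,c.round(1))
a=np.hstack([cv2.imread(f"pics/wrist{t}.png")[140:320,150:440] for t in "35"]);cv2.imwrite("pics/cmp.png",cv2.resize(a,None,fx=1.37,fy=1.37))
```

```text
3 (array([-6.03195203, 63.77366974, 16.26518797,  0.77781394]), np.float64(32.417396545410156))
 row 172 [165.4 364.7]
 row 200 [168.2 362.7]
 row 220 [256.8 360.9]
 col 220 [162.3]
 col 320 [162.5]
 col 350 [162.7]
4 (array([-2.29966862e+00,  6.01923763e+01,  6.73746957e+00,  1.03525470e-02]), np.float64(42.6986083984375))
 row 172 [160.1 366.4]
 row 200 [165.1 364.1]
 row 220 [258.  362.8]
 col 220 [162.9]
 col 320 [162.7]
 col 350 [162.7]
5 (array([-2.35713522, 60.13266289,  6.50781024, -0.14242164]), np.float64(44.5866584777832))
 row 172 [167.1 366.5]
 row 200 [169.4 364.3]
 row 220 [171.4 362.8]
 col 220 [162.9]
 col 320 [162.7]
 col 350 [162.7]
```

View pics/cmp.png

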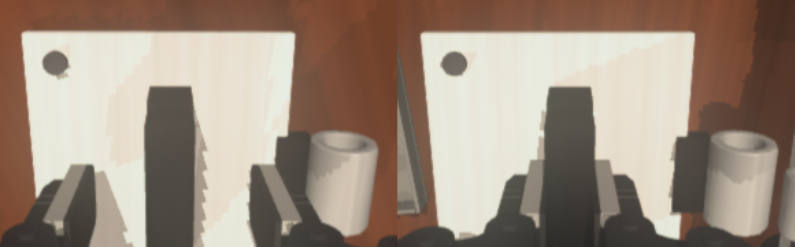

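Run:
```python
from fit import *
v=load("5");ci=v["ci"];o=v["o"];Rt=Rv(o["orientation"]);t=o["tcp_pos"]
for dz in (2.7,4.0,6.0):
    zt=t[2]-(dz+6)/1e3
    L=lambda p:(Rt.T@(plane(ci,p,zt)-t)*1e3)[:2].round(2)
    print(dz,"TL,TR rows:",L((169.4,200)),L((364.3,200)),L((167.1,172)),L((366.5,172)),"top edge",L((220,162.9)),L((350,162.7)))
    def f(a):
        h=t+Rt@(np.array([a[0],a[1],dz])/1e3);p,nn=hull(ci,*h,np.arctan2(Rt[1,1],Rt[0,1])+a[2]/57.2958,0)
        k=(p[:,1]<300);return -score(v,p[k],nn[k],1.5)
    s=min((minimize(f,[x0,58.5,0],method="Nelder-Mead",options=dict(initial_simplex=[[x0,58.5,0],[x0+2,58,0],[x0,60,0],[x0,59,1.5]])) for x0 in (-2,0)),key=lambda s:s.fun);print(s.x,s.fun)
    s5=s.x
```

```text
2.7 TL,TR rows: [ 33.15 -49.22] [33.12 41.12] [ 46.23 -49.09] [46.22 41.13] top edge [ 50.34 -24.99] [50.43 33.39]
[-1.14405586 58.88204083  0.57648912] -44.09567642211914
4.0 TL,TR rows: [ 32.81 -49.64] [32.78 41.47] [ 46.   -49.51] [45.99 41.48] top edge [ 50.15 -25.2 ] [50.24 33.68]
[-1.52397173 59.37511689  0.56130635] -44.28006362915039
6.0 TL,TR rows: [ 32.29 -50.28] [32.26 42.01] [ 45.65 -50.15] [45.64 42.02] top edge [ 49.85 -25.52] [49.94 34.12]
[-2.19353715e+00  6.00864566e+01 -1.98555847e-02] -44.37922668457031
```

```bash
python3 go.py .5420 .0250 .1025 6.1
```

```text
t 8.1 xyz cm [-0.44  0.75  4.81] rot deg [ 0.11 -0.04 -0.6 ] F [ 0.3 -0.1 -3.9] grip 0.0127
```

Emit:
jog_arm(rows=[{"xyz": [-0.4, 0.5, 1.5], "delta_rot": [0.1, 0, -0.6], "fingers": 1}, {"xyz": [-0.4, 0.7, 3.5], "delta_rot": [0.1, 0, -0.6], "fingers": 1}, {"xyz": [-0.4, 0.7, 4.6], "delta_rot": [0.1, 0, -0.6], "fingers": 1}, {"xyz": [-0.4, 0.7, 4.8], "delta_rot": [0.1, 0, -0.6], "fingers": 1}, {"xyz": [-0.4, 0.7, 4.8], "delta_rot": [0.1, 0, -0.6], "fingers": 1}])

```text
clock: 8.52
tcp_pos: [0.5406, 0.0252, 0.1019]
orientation: [-2.099, -2.335, 0.002]
contact_force: [-0.8, 0.1, -2.5]
grip_width: 0.0128
```

Emit:
jog_arm(rows=[{"xyz": [0, 0, 0], "delta_rot": [0, 0, 0], "fingers": 1}, {"xyz": [0, 0, 0], "delta_rot": [0, 0, 0], "fingers": 1}, {"xyz": [0, 0, 0], "delta_rot": [0, 0, 0], "fingers": 1}, {"xyz": [0, 0, 0], "delta_rot": [0, 0, 0], "fingers": 1}, {"xyz": [0, 0, 0], "delta_rot": [0, 0, 0], "fingers": 1}])

```text
clock: 8.93
tcp_pos: [0.5409, 0.0253, 0.1024]
orientation: [-2.099, -2.336, 0.001]
contact_force: [-0.3, 0.3, -3.2]
grip_width: 0.0129
```

```bash
python3 snap.py 6 wrist scene; python3 fit.py 6
python3 - <<'E'
from fit import *
v=load("6");ci=v["ci"];o=v["o"]
im=cv2.imread("pics/wrist6.png");crop=(340,100,560,310);f=2.8
c=cv2.resize(im[crop[1]:crop[3],crop[0]:crop[2]],None,fx=f,fy=f,interpolation=cv2.INTER_CUBIC)
draw(c,ci,.6444,.0363,.1,np.radians(6.1),(-.0335,.0335),(0,0,255),crop,f)
t=o["tcp_pos"];Rt=Rv(o["orientation"]);h=t+Rt@[.00035,.058,.0025];print(h)
draw(c,ci,h[0],h[1],h[2],np.arctan2(Rt[1,1],Rt[0,1]),(0,),(255,0,0),crop,f)
cv2.imwrite("pics/c6.png",c)
E
```

```text
8.9333 [0.5409 0.0253 0.1024] [-2.0993e+00 -2.3356e+00  7.0000e-04] 0.003 [-0.3  0.3 -3.2]
tool z [-1.2e-03  5.0e-04 -1.0e+00] y yaw 6.1
wrist frame_hole [(0.78, [496.3, 273.5], array([0.6448, 0.0353, 0.1   ]))]
wrist flap_hole [(0.57, [396.7, 273.3], array([0.5979, 0.0303, 0.0999]))]
scene frame_hole [(0.85, [294.4, 251.1], array([0.6445, 0.033 , 0.1   ]))]
scene flap_hole [(0.95, [171.1, 182.1], array([ 0.3018, -0.2313,  0.0999])), (0.85, [83.0, 232.1], array([ 0.3912, -0.5023,  0.0999])), (0.78, [287.6, 240.1], array([0.606 , 0.0276, 0.0999])), (0.7, [185.9, 306.4], array([ 0.7027, -0.2822,  0.0999]))]
frame (array([643.5459846 ,  36.13260456,   5.32457724]), np.float64(49.83041000366211)) freez (array([649.79720712,  35.81658111,   9.22017931,  -5.17306173]), np.float64(43.46516036987305))
flap in tool (array([-2.42806576, 59.89771638,  6.6561733 , -0.22969205]), np.float64(43.97964859008789))
[0.59852361 0.03185713 0.09985712]
```

View pics/c6.png

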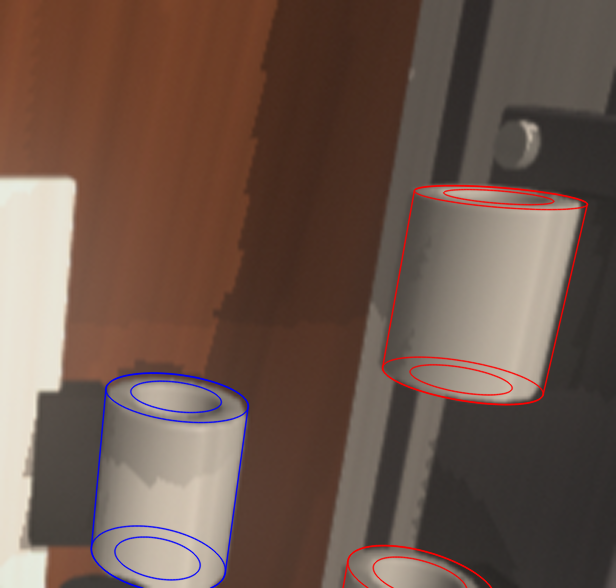

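Both overlays match the tubes, so I'm advancing part-way.

Emit:
jog_arm(rows=[{"xyz": [0, 0.8, 0], "delta_rot": [0, 0, 0], "fingers": 1}, {"xyz": [0, 1.6, 0], "delta_rot": [0, 0, 0], "fingers": 1}, {"xyz": [0, 2.3, 0], "delta_rot": [0, 0, 0], "fingers": 1}, {"xyz": [0, 2.8, 0], "delta_rot": [0, 0, 0], "fingers": 1}, {"xyz": [0, 3.0, 0], "delta_rot": [0, 0, 0], "fingers": 1}])

```text
clock: 9.65
tcp_pos: [0.5719, 0.0286, 0.1019]
orientation: [-2.099, -2.336, 0.001]
contact_force: [0.8, -0.2, -3.3]
grip_width: 0.0123
```

Emit:
jog_arm(rows=[{"xyz": [0, 0, 0], "delta_rot": [0, 0, 0], "fingers": 1}, {"xyz": [0, 0, 0], "delta_rot": [0, 0, 0], "fingers": 1}, {"xyz": [0, 0, 0], "delta_rot": [0, 0, 0], "fingers": 1}, {"xyz": [0, 0, 0], "delta_rot": [0, 0, 0], "fingers": 1}, {"xyz": [0, 0, 0], "delta_rot": [0, 0, 0], "fingers": 1}])

```text
clock: 10.07
tcp_pos: [0.5715, 0.0285, 0.1019]
orientation: [-2.099, -2.336, 0.001]
contact_force: [0.4, -0.3, -3.2]
grip_width: 0.0125
```

```bash
cat > view.py <<'E'
import sys
from fit import *
n=sys.argv[1];v=load(n);ci=v["ci"];o=v["o"]
im=cv2.imread(f"pics/wrist{n}.png");crop=(340,120,560,390) ;f=2.2
c=cv2.resize(im[crop[1]:crop[3],crop[0]:crop[2]],None,fx=f,fy=f,interpolation=cv2.INTER_CUBIC);c0=c.copy()
X=.6444;draw(c,ci,X,.0363,.1,np.radians(6.1),(-.0335,.0335),(0,0,255),crop,f)
t=o["tcp_pos"];Rt=Rv(o["orientation"]);h=t+Rt@[.00035,.058,.0025];print("hole",h)
draw(c,ci,h[0],h[1],h[2],np.arctan2(Rt[1,1],Rt[0,1]),(0,),(255,0,0),crop,f)
cv2.imwrite(f"pics/c{n}.png",np.hstack([c[:,:400],c0[:,:400]]))
E
python3 snap.py 7 wrist; python3 view.py 7; python3 go.py .5868 .0298 .1025 6.1
```

```text
10.0667 [0.5715 0.0285 0.1019] [-2.0993e+00 -2.3357e+00  1.4000e-03] 0.001 [ 0.4 -0.3 -3.2]
tool z [-1.4e-03  1.0e-04 -1.0e+00] y yaw 6.1
wrist frame_hole [(0.77, [430.7, 273.4], array([0.6445, 0.0355, 0.1   ]))]
wrist flap_hole [(0.84, [399.8, 270.4], array([0.63  , 0.0352, 0.0994]))]
hole [0.62917292 0.03504434 0.09930494]
t 10.22 xyz cm [-0.04  1.51 -0.06] rot deg [-0.07 -0.01  0.01] F [ 0.2 -0.6 -2.6] grip 0.0128
```

View pics/c7.png

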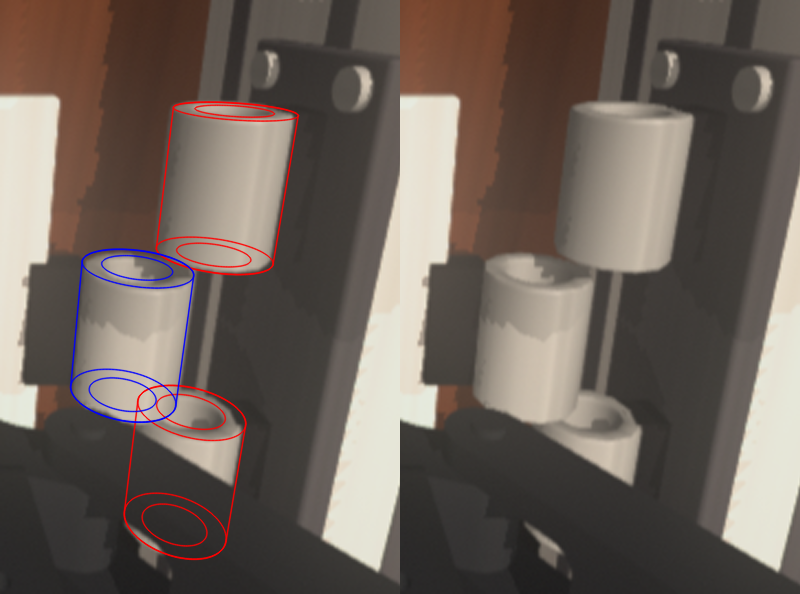

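Emit:
jog_arm(rows=[{"xyz": [-0.04, 0.4, -0.06], "delta_rot": [-0.07, 0, 0], "fingers": 1}, {"xyz": [-0.04, 0.8, -0.06], "delta_rot": [-0.07, 0, 0], "fingers": 1}, {"xyz": [-0.04, 1.1, -0.06], "delta_rot": [-0.07, 0, 0], "fingers": 1}, {"xyz": [-0.04, 1.35, -0.06], "delta_rot": [-0.07, 0, 0], "fingers": 1}, {"xyz": [-0.04, 1.46, -0.06], "delta_rot": [-0.07, 0, 0], "fingers": 1}])

```text
clock: 10.63
tcp_pos: [0.587, 0.0299, 0.1025]
orientation: [2.1, 2.337, 0.001]
contact_force: [0.5, -0.1, -2.3]
grip_width: 0.0128
```

Emit:
jog_arm(rows=[{"xyz": [0, 0, 0], "delta_rot": [0, 0, 0], "fingers": 1}, {"xyz": [0, 0, 0], "delta_rot": [0, 0, 0], "fingers": 1}, {"xyz": [0, 0, 0], "delta_rot": [0, 0, 0], "fingers": 1}, {"xyz": [0, 0, 0], "delta_rot": [0, 0, 0], "fingers": 1}, {"xyz": [0, 0, 0], "delta_rot": [0, 0, 0], "fingers": 1}])

```text
clock: 11.05
tcp_pos: [0.5868, 0.0298, 0.1025]
orientation: [2.1, 2.337, 0.001]
contact_force: [0.1, 0.2, -2.8]
grip_width: 0.0128
```

```bash
python3 snap.py 8 wrist scene; python3 view.py 8; python3 go.py .5863 .0298 .1025 6.1
python3 - <<'E'
import cv2
a=cv2.imread("pics/scene8.png")[200:300,240:360];cv2.imwrite("pics/s8.png",cv2.resize(a,None,fx=6,fy=6,interpolation=cv2.INTER_CUBIC))
E
```

```text
11.05 [0.5868 0.0298 0.1025] [2.0997e+00 2.3367e+00 5.0000e-04] 0.002 [ 0.1  0.2 -2.8]
tool z [ 3.e-04  1.e-04 -1.e+00] y yaw 6.12
wrist frame_hole []
wrist flap_hole [(0.63, [398.9, 273.0], array([0.6451, 0.035 , 0.1   ])), (0.24, [265.7, 258.5], array([0.5814, 0.0358, 0.1   ]))]
scene frame_hole [(0.97, [296.5, 251.4], array([0.6473, 0.0381, 0.1   ]))]
scene flap_hole [(0.82, [83.4, 234.9], array([ 0.4009, -0.5024,  0.1   ])), (0.6, [186.6, 306.5], array([ 0.7036, -0.2806,  0.1   ])), (0.59, [172.7, 181.0], array([ 0.2995, -0.2259,  0.1   ]))]
hole [0.64442752 0.03636072 0.10005681]
t 11.35 xyz cm [-0.   -0.06  0.01] rot deg [ 0.03 -0.01  0.02] F [ 0.9 -0.1 -3.2] grip 0.0127
```

View pics/c8.png

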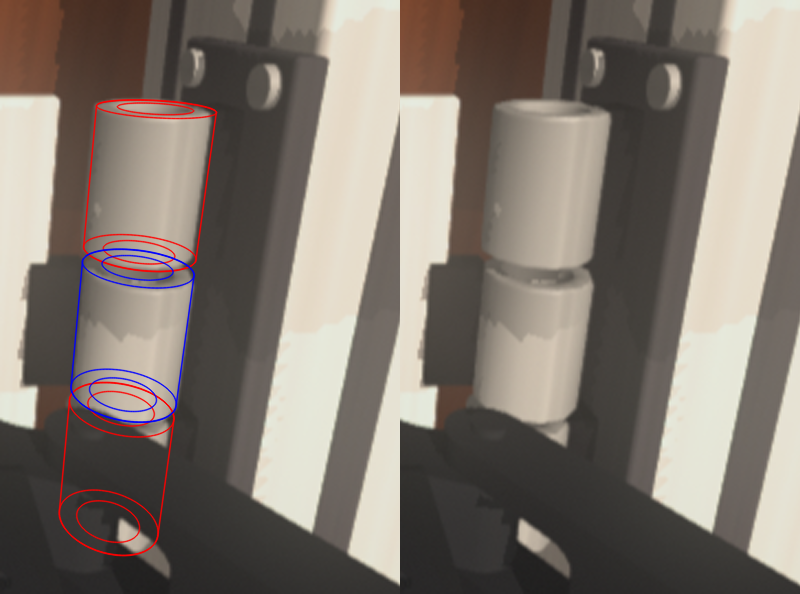

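View pics/s8.png

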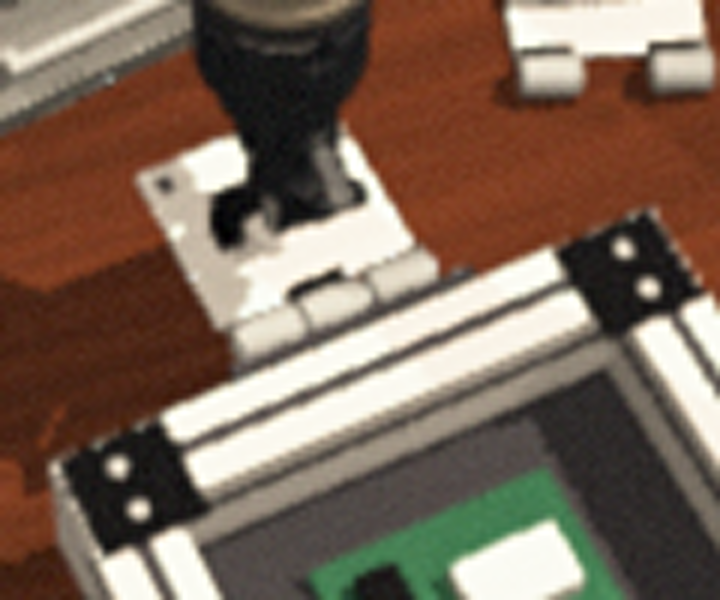

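Run:
```python
from fit import *
v=load("8");g=cv2.GaussianBlur(v["g"],(1,5),0)
def edge(row,lo,hi,sgn):
    d=sgn*np.gradient(g[row,lo:hi]);i=np.argmax(d);
    i=min(max(i,1),len(d)-2);a,b,c=d[i-1:i+2];return lo+i+.5*(a-c)/(a-2*b+c+1e-9),d[i]
for nm,l,s in (("L",(366,392),1),("R",(416,442),-1)):
    U=[(r,*edge(r,*l,s)) for r in range(178,230,3)];M=[(r,*edge(r,*l,s)) for r in range(256,302,3)]
    U=np.array(U);M=np.array(M);k=U[:,2]>5;p=np.polyfit(U[k,0],U[k,1],1)
    k=M[:,2]>5;q=np.polyfit(M[k,0],M[k,1],1)
    print(nm,"slopes",p[0].round(3),q[0].round(3),"offset mid-upper ext px at 256,278,300",[np.round(np.polyval(q,r)-np.polyval(p,r),2) for r in (256,278,300)],"res",np.std(M[:,1]-np.polyval(q,M[:,0])).round(2),np.std(U[:,1]-np.polyval(p,U[:,0])).round(2))
t=v["o"]["tcp_pos"]
# predicted offset (model) for px->mm sensitivity & same measurement with ideal model
for dx,dz in ((0,0),(1,0),(0,1)):
    out=[]
    for sg in (-1,1):
        def line(y0,x):
            H=hull(v["ci"],.6444+ (x*np.cos(.1065))/1e3,.0363+x*np.sin(.1065)/1e3,.1+(dz/1e3 if y0==0 else 0),.1065,y0,400)[0];return H
        U=line(.0335,0);M=line(0,dx)
        def e(H,r): 
            n=H[abs(H[:,1]-r)<2];return n[:,0].min() if sg<0 else n[:,0].max()
        p=np.polyfit([180,190,200,210,220,230],[e(U,r) for r in (180,190,200,210,220,230)],1)
        out.append([round(e(M,r)-np.polyval(p,r),2) for r in (256,278,295)])
    print("model dx,dz",dx,dz,out)
```

```text
L slopes 0.018 -0.065 offset mid-upper ext px at 256,278,300 [np.float64(-5.27), np.float64(-7.1), np.float64(-8.93)] res 0.77 1.21
R slopes -0.137 -0.14 offset mid-upper ext px at 256,278,300 [np.float64(2.42), np.float64(2.37), np.float64(2.31)] res 0.05 0.05
model dx,dz 0 0 [[np.float64(-0.02), np.float64(-0.01), np.float64(0.13)], [np.float64(0.02), np.float64(-0.01), np.float64(0.05)]]
model dx,dz 1 0 [[np.float64(2.07), np.float64(2.04), np.float64(2.14)], [np.float64(2.23), np.float64(2.15), np.float64(2.18)]]
model dx,dz 0 1 [[np.float64(0.68), np.float64(0.61), np.float64(0.67)], [np.float64(1.13), np.float64(1.05), np.float64(1.08)]]
```

Run:
```python
from fit import *
im=cv2.imread("pics/wrist8.png")[155:320,362:447]
cv2.imwrite("pics/z8.png",cv2.resize(im,None,fx=7,fy=3.6,interpolation=cv2.INTER_CUBIC))
v=load("8");g=cv2.GaussianBlur(v["g"],(1,5),0)
for r in (185,200,215,225,262,275,290): print(r,g[r,366:392].astype(int))
```

```text
185 [ 97  81  79  79  78  78  77  77  76  76  75  75  75  74  77  87  91  94
  96  99 106 110 113 117 121 123]
200 [ 83  81  81  81  81  81  80  80  79  79  78  77  77  84  91  94  98 103
 108 111 115 120 123 126 129 131]
215 [ 84  84  84  83  83  83  82  81  80  80  81  81  90  95  98 103 109 127
 135 133 127 128 131 133 136 139]
225 [ 85  84  84  84  83  82  82  82  82  83  84  90  94  96 102 109 114 118
 122 127 130 132 135 138 140 143]
262 [ 72  71  71  71  71  70  71  70  70  70  84  93  95  97  99 107 110 115
 119 122 125 128 131 134 137 139]
275 [ 69  70  69  69  68  68  67  67  71  97 105 110 117 125 130 134 140 144
 148 152 156 160 163 167 170 172]
290 [ 65  65  65  65  65  64  63  73 100 108 114 121 129 133 139 145 149 153
 157 160 163 166 169 172 175 178]
```

View pics/z8.png

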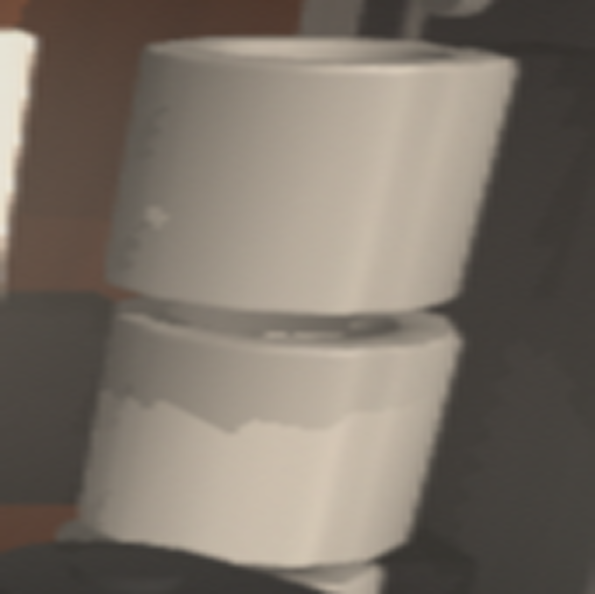

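Both silhouette edges of the flap knuckle sit 2.3 px beyond the frame knuckle's, which means it is about 1.1 mm too deep in x. I'll back it off.

Emit:
jog_arm(rows=[{"xyz": [0, -0.11, 0], "delta_rot": [0, 0, 0], "fingers": 1}, {"xyz": [0, -0.11, 0], "delta_rot": [0, 0, 0], "fingers": 1}, {"xyz": [0, -0.11, 0], "delta_rot": [0, 0, 0], "fingers": 1}, {"xyz": [0, -0.11, 0], "delta_rot": [0, 0, 0], "fingers": 1}, {"xyz": [0, -0.11, 0], "delta_rot": [0, 0, 0], "fingers": 1}])

```text
clock: 11.77
tcp_pos: [0.5858, 0.0297, 0.1026]
orientation: [2.1, 2.337, 0.001]
contact_force: [0.6, 0.6, -3.0]
grip_width: 0.0128
```

```bash
python3 snap.py 9 wrist
cat > col.py <<'E'
from fit import *
import sys
v=load(sys.argv[1]);g=cv2.GaussianBlur(v["g"],(1,5),0)
def L(r):
    line=g[r,366:396];base=line[2:7].min();i=np.where(line[3:]>base+8)[0];i=i[0]+3
    return 366+i-1+(base+8-line[i-1])/(line[i]-line[i-1])
def Rr(r):
    d=-np.gradient(g[r,412:442]);i=np.argmax(d);a,b,c=d[i-1:i+2];return 412+i+.5*(a-c)/(a-2*b+c)
for f,n in ((L,"L"),(Rr,"R")):
    ru=np.arange(184,230,3);rm=np.arange(258,300,3)
    U=np.array([f(r) for r in ru]);M=np.array([f(r) for r in rm]);p=np.polyfit(ru,U,1);d=M-np.polyval(p,rm)
    print(n,"median off px",np.median(d).round(2),"std",d.std().round(2),"slopes",p[0].round(3),np.polyfit(rm,M,1)[0].round(3))
E
python3 col.py 8;python3 col.py 9; python3 view.py 9
```

```text
11.7667 [0.5858 0.0297 0.1026] [2.0996e+00 2.3366e+00 7.0000e-04] 0.003 [ 0.6  0.6 -3. ]
tool z [ 5.e-04  1.e-04 -1.e+00] y yaw 6.12
wrist frame_hole [(0.34, [267.2, 261.8], array([0.5813, 0.034 , 0.1   ]))]
wrist flap_hole [(0.8, [397.5, 271.9], array([0.6433, 0.0354, 0.1001]))]
L median off px 2.05 std 0.17 slopes -0.096 -0.103
R median off px 2.34 std 0.06 slopes -0.137 -0.139
L median off px -0.18 std 0.17 slopes -0.096 -0.1
R median off px 0.36 std 0.05 slopes -0.14 -0.139
hole [0.64348021 0.03625472 0.10011112]
```

View pics/wrist9.png

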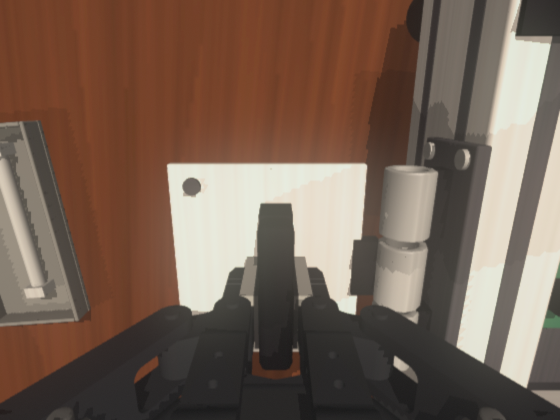

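The silhouettes are now collinear: offsets are -0.2 and +0.4 px and the slopes match. The wrist force equals the free-hanging weight, and the arm is still.

```bash
python3 go.py .5858 .0297 .1025 6.1; python3 -c "
from bench import r
print(r.hand_in())"
```

```text
t 11.92 xyz cm [-0.01 -0.01  0.01] rot deg [ 0.03 -0.01  0.02] F [ 0.1  0.1 -2. ] grip 0.0128
the job is handed in; nothing more can be done
None
```

I picked up the white single-knuckle flap by its handle and put its knuckle between the two frame knuckles. I handed the job in at 11.9 s with the flap still held at 80 N.

- **In line (front to back):** at first the knuckle was about 1.1 mm too deep, so I backed it off. After that its outline lined up with the left-hand (+y) frame knuckle to within 0.4 px, about 0.2 mm, and the slopes matched. The gripper hid the other frame knuckle.
- **Height:** the arm's readings put the hole within about 0.2 mm of 100 mm. The wrist picture hinted it could be up to about 1 mm high; I took that as noise and did not correct it.
- **Side to side:** I judged this from the model fits only. There should be about 3.5 mm of clearance on each side, give or take 1 mm.
- **Weight:** the wrist force was 2 to 3 N down, about the same as when the flap hung free. I saw no sign of it leaning on the frame.
- **Networks:** the detector missed or misplaced the frame hole in the last two wrist pictures, where the gripper partly hides it. I relied on the model fits and the outline check instead.

I did not touch the other flaps, pin, screwdriver or spool.

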